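Load a bowl lid into the print jig and clamp it

ROBOT

A 6-joint arm with a two-finger parallel gripper is mounted at the origin on the work surface. World frame = base frame: x ahead of the robot, y to its left, z up, the work surface at z = 0. Lengths are in m, angles in rad, forces in N, time in s.
With the tool pointing down it reaches from about 0.35 to 0.775 m from the base axis. Payload 5.5 kg.
Tool frame: the origin (TCP) lies midway between the tips of the shut fingers; the grasp point (between the pads) lies grip_point_offset behind it (grip_point_offset is the distance from the TCP to the grasp point, in m); z points along the fingers, y is the direction in which the jaws open and shut (so a half turn about z gives the same grasp; the last joint's range is limited). The gripper opens to 85 mm and grips with 20 to 120 N. Pads are 22 mm wide; open, the fingers measure 114 mm over their backs; the gripper's body (76 mm by 85 mm) begins 54 mm behind the grasp point. The pads swing forward as they close: fully open they stand 13 mm farther back than shut.
Start: joints at [-1.294, 0.313, 0.046, 1.304, 0, 1.431], TCP at [0.233, -0.526, 0.231] pointing down, gripper open.
Joint ranges: [-2.76, 2.76], [-0.86, 1.69], [-1.03, 1.26], [-2.2, 2.34], [-1.47, 1.5], [-3.14, 3.14]. Speed limits (rad/s): [2.57, 2.57, 3.14, 3.14, 3.14, 3.14].

INTERFACE

Orientations are given as a unit quaternion [w, x, y, z].
In Python, from workcell import * gives the robot as it stands.
- The arm moves only by the tool send_rows, never from a script. Its argument "series" is one flat list of numbers, 7 for each row, row after row: the shift along the tool's x, y, z in cm, then the turn, a rotation vector about the tool's x, y, z in degrees, then the opening, from 0 (shut) to 1 (fully open). A call has 1 to 10 rows; each row is the pose to reach, as a shift and turn from the pose commanded when the call began, along the tool's axes at that moment; what a row does not reach only later rows make up. A row lasts 1/12 s, in which the tool goes at most 41.7 mm and 7.16 degrees, less where a joint would pass 70% of its speed; a pose out of reach is approached as far as the arm can. A call with a gripper value outside its range is refused whole. The fingers move at their own pace and stop on an object; "newtons" is the grip in N (left out, the last holds). Time passes only in rows, so rows that repeat a pose let the fingers close. It gives the time, the measured TCP pose, the force and the opening at its end, in the units of the state.
- get_state(): the state, without advancing time (a new reading comes with each control period).
- read_camera(name): name is "scene" or "top" or "wrist"; returns the picture (480x640x3 uint8, blue, green, red); there is no depth.
- camera_info(name): a dict with "K" (3x3 intrinsics, pixels), "xyz" and "attitude" of the camera in the world. Camera axes: x right, y down, z forward; pixel columns grow to the right and rows downward; lengths in m; the calibration is good to about 2 mm. A picture is of the moment at which its call begins: read the wrist's pose just before it. camera_info takes no time and is no camera call; for the wrist camera it gives the pose at the moment of the call.
- hand_in(): hands the job in, once; it reports no verdict.
Trained networks look in the newest picture that a camera, given by its name, has taken for a name from the list of things; names that differ only in an ending like _2 or _b are one class to them, and where a whole thing is asked for, a point or a joint stands for the part that bears it (a point fixed in the world has none). Each returns a list of dicts, best first, with "p" (0 to 1); they miss things now and then, are a little off and sometimes report something else, mostly with a low value. They report only what shows in the picture. A call takes as long as a camera call. They do not tell look-alikes from the thing itself.
- silhouettes(camera, label): "pixels" (480x640 bool, what is visible of it) and "box" ([left, top, width, height] in pixels, round what is visible of it).
The state is a dict: "clock": time; "joint_pos": joint angles; "qvel": joint speeds; "tau": joint torques, N m; "tcp_pos": TCP position; "orientation": TCP orientation; "wrist_force": force on the tool from outside, world axes, zero at the start; "ft_torque": the same for the moment, N m; "finger_gap": finger opening in m.
Only numpy, scipy, OpenCV 4.12 (cv2) and the standard library are available. Lean on these libraries where they do the work, as an engineer would, in place of code of your own. Each camera call takes 0.05 s, during which the arm holds its last target. There are 200 camera calls.

TASK

Take the white lunch-bowl lid out of the rack and lay it in the nest of the print jig with its hollow side down and its smooth outer face up, its pull tab reaching out over the low lip (two short lugs, at the end to the robot's left, towards the rack), so that it lies flat on the nest floor. Then turn the jig's crank clockwise until the sliding jaw presses the lid firmly against the fixed jaw, let go, and leave the bowl, bottle, scraper and tape where they are.

Things in the scene. Friction and masses are not known exactly. Their poses are not given: they have to be found in the camera images.
- lid: White plastic lid: hollow tray 110 (x) x 84 (y) x 20 mm (z), panel 6, skirt walls 5 thick, open to -z. Flat pull tab 36 wide, 6 thick (z 14..20), from the -x end wall (x=-55) out to x=-89. Origin: centre of the 110x84 in the open rim's plane; +z out of the smooth outer face. Starts upright in the rack: tab up, x axis down, outer face to the rack's +x.
- rack: Grey plastic rack fixed to the table, 124 (x) x 112 (y) mm, three slots along y; the lid stands in the middle one (24 mm wide, floor z=10, cheeks up to z=35). Origin at the centre of its underside, z up. Its yaw varies by 2.4 rad either way.
- jig: Fixed print jig, block with flat top (nest floor) at z=70 mm, x -62..62, y -120..60. Origin: under the nest's centre at table height; its x runs about along world -y, crank (-y) side to the robot. Inner faces round the nest: fixed jaw y=42 (12 high), end stop x=57 (10 high), low lip x=-57 (two lugs, 8 high; the tab goes over it). Screw block y -120..-106 up to z=80; foot plate x -65..85, 8 thick.
- nest (a point): Point on the nest floor (70 mm above the table) where the lid's origin lies when the lid is clamped against the fixed jaw; x, y, z axes as the jig's. The lid's x axis must run along this x axis (tab to -x).
- jaw: Sliding steel jaw on the nest's -y side, 100 mm long in x, 1 to 15 mm above the nest floor. Origin in its clamping face (looks to +y) at table height; its y in the jig's frame is -60 mm fully open, -42 mm when it clamps the lid against the fixed jaw.
- crank (a joint): Crank angle q, rad: 0 = jaw fully open, growing = clockwise seen from its end = closing, 5.5 mm of jaw per rad, limit 4.4. Starts 0..1.4; meets the lid near 3.3. Turns about a level axis along the jig's y at jig x=0, z=55 mm; handle at x=-45 cos(q-0.35), z=55+45 sin(q-0.35) in the jig's frame. Screw friction (4 N at the handle) keeps it where it is left.
- crank_grip (a point): Middle of the crank's black handle, a freely spinning sleeve 20 mm in diameter and 54 mm long lying along the jig's y, 170 mm to the -y side of the nest centre.
- bowl: Bystander: white plastic bowl, 110 mm wide, 50 mm high. Origin under its centre.
- bottle: Bystander: cleaner bottle, 64 mm wide, 170 mm high. Origin under its centre.
- scraper: Bystander: spatula-like scraper lying flat, 190 mm long. Origin under its middle.
- tape: Bystander: roll of tape lying flat, 96 mm wide, 24 mm high. Origin under its centre.
- tab (a point): Middle of the lid's pull tab, at x=-72, z=17 mm in the lid's frame.
Not all that is in view belongs to the job. What is shaped like the lid but orange or turquoise is not meant.

How it is judged:
By the outcome, as a careful person would: the job done as asked, in the order asked, and still so for the second after the job is handed in, with the robot touching nothing.
It also fails if it takes over 72 s, if anything falls off the work surface, if the arm or the gripper's body presses on something with over 40 N, if the wrist force passes 120 N, or if a joint passes its speed limit or range.

## Working session

There is one attempt and no reset: what is moved stays moved. The work goes in short steps, Python scripts to look and compute and a tool call to move; the robot and the scene stay as the last step left them, time stands still between calls to the robot, and variables do not carry over. Pictures are saved under pics/ and viewed, about 8 in all and at most 12, crops included, and the job is handed in when it is done.

Besides the shell and the picture viewer there is one more tool, called after "Emit:" by a JSON object that holds its "method" and its "body", one argument or row to a line. send_rows: Moves the arm, as the interface text tells. Its arguments: {"type":"object","properties":{"series":{"type":"array"},"newtons":{"type":"number"}},"required":["series"]}

```bash
mkdir -p pics; ls; python3 - <<'E'
from workcell import *
import cv2,numpy as np
print(get_state())
for n in ("scene","top"):
    im=read_camera(n); cv2.imwrite(f"pics/{n}0.png",im); print(n,camera_info(n))
    for l in ("lid","rack","jig","crank_grip"):
        for d in silhouettes(n,l)[:4]: print(n,l,round(d["p"],2),d["box"])
print(camera_info("wrist"))
E
```

```text
pics
{'clock': 0.0, 'joint_pos': array([-1.29359716e+00,  3.14003420e-01,  4.49921191e-02,  1.30356259e+00,
       -8.19411904e-06,  1.43122222e+00]), 'qvel': array([ 5.22416362e-06,  1.53144313e-03,  1.58975648e-03,  8.12807479e-04,
        1.40548221e-03, -1.12846836e-03]), 'tau': array([-9.86464220e-04, -4.80626070e+01,  2.98534781e+01,  1.92180974e-02,
       -2.53077596e-04,  4.12499986e-06]), 'tcp_pos': array([ 0.23263444, -0.52530426,  0.2304125 ]), 'orientation': array([-8.86398778e-04,  9.78365576e-01,  2.06881633e-01, -6.51985739e-05]), 'wrist_force': array([ 0.13679704, -0.85084205,  0.24882808]), 'ft_torque': array([0.0289956 , 0.03335883, 0.04818074]), 'finger_gap': 0.08568195531071783}
scene {'K': array([[522.15537642,   0.        , 319.87391196],
       [  0.        , 522.15537642, 239.86736056],
       [  0.        ,   0.        ,   1.        ]]), 'xyz': array([1.14030255, 0.6984031 , 1.05528517]), 'attitude': array([-0.14751236,  0.33282703,  0.8607917 , -0.35567391])}
scene lid 0.98 [498.2, 277.6, 24.5, 56.6]
scene lid 0.9 [386.6, 302.0, 26.1, 57.2]
scene lid 0.9 [3
[... 502 characters left out ...]
.70840469, -0.70260093,  0.05315328])}
top lid 0.86 [146.3, 302.2, 28.8, 27.1]
top lid 0.66 [234.8, 287.1, 30.2, 9.8]
top lid 0.63 [197.5, 279.4, 18.0, 28.0]
top lid 0.58 [192.0, 220.0, 32.2, 18.9]
top rack 0.83 [186.5, 208.4, 50.1, 44.2]
top rack 0.16 [336.2, 248.2, 5.2, 21.8]
top jig 0.77 [329.6, 185.8, 53.1, 83.6]
top crank_grip 0.64 [191.3, 222.1, 36.4, 17.3]
top crank_grip 0.49 [337.9, 250.8, 4.8, 16.6]
{'K': array([[410.37942601,   0.        , 317.47232689],
       [  0.        , 410.37942601, 233.82415378],
       [  0.        ,   0.        ,   1.        ]]), 'xyz': array([ 0.30653419, -0.49255144,  0.37580256]), 'attitude': array([ 0.13324433,  0.82725805, -0.53877383, -0.08725155])}
```

View pics/scene0.png

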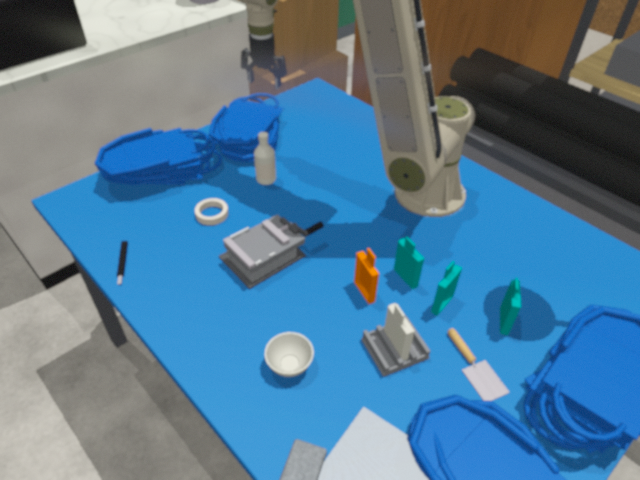

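View pics/top0.png

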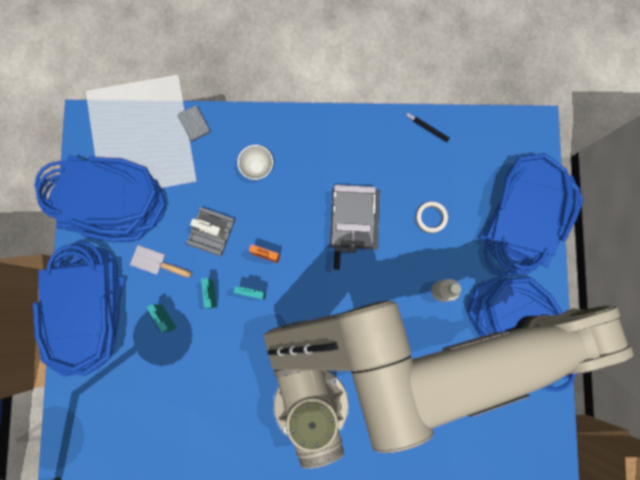

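The white lid is at scene (400,335) and top (207,228), standing in the grey rack. The look-alikes are orange (scene 367,275) and turquoise (408,262 / 447,288 / 511,305), so they are not meant. The jig is at scene (262,248), top (355,217). I'll confirm the lid in one crop and get coarse positions.

```bash
cat > h.py <<'E'
from workcell import *
import cv2,numpy as np
from scipy.spatial.transform import Rotation as R
def rot(q): return R.from_quat(np.roll(q,-1))
def cam(n):
    c=camera_info(n); return c["K"],c["xyz"],rot(c["attitude"]).as_matrix()
def ray(c,uv,z):
    K,t,M=c; d=M@np.linalg.solve(K,[uv[0],uv[1],1]); return t+d*(z-t[2])/d[2]
def proj(c,P):
    K,t,M=c; p=(np.atleast_2d(P)-t)@M@K.T; return p[:,:2]/p[:,2:]
def state():
    s=get_state(); return s,s["tcp_pos"],rot(s["orientation"]).as_matrix()
E
python3 - <<'E'
from h import *
t=cam("top");s=cam("scene")
for n,uv,z in (("rack",(211,231),.02),("lidtop",(208,227),.12),("jig",(356,213),.075),("grip",(337,260),.06),("bowl",(255,162),.03),("bottle",(447,290),.15),("tape",(432,217),.02),("scr",(160,263),0),("orange",(265,253),.05)): print(n,ray(t,uv,z).round(3))
a=cv2.imread("pics/scene0.png")[295:385,345:445];b=cv2.imread("pics/top0.png")[195:265,165:285];g=cv2.imread("pics/top0.png")[175:280,310:400]
f=lambda i,w,h:cv2.resize(i,(w,h),interpolation=cv2.INTER_CUBIC)
cv2.imwrite("pics/crop0.png",np.hstack([f(a,380,342),f(g,293,342)]))
E
```

```text
rack [0.518 0.309 0.02 ]
lidtop [0.515 0.301 0.12 ]
jig [ 0.569 -0.133  0.075]
grip [ 0.428 -0.077  0.06 ]
bowl [0.735 0.178 0.03 ]
bottle [ 0.337 -0.383  0.15 ]
tape [ 0.569 -0.376  0.02 ]
scr [0.419 0.467 0.   ]
orange [0.448 0.139 0.05 ]
```

View pics/crop0.png

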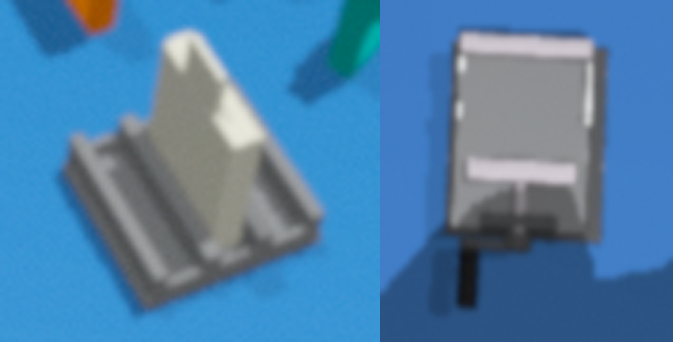

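```bash
python3 - <<'E'
from h import *
s,p,M=state();K,t,C=cam("wrist")
print("cam in tool",M.T@(t-p),"fwd tool",M.T@C[:,2],"right",M.T@C[:,0]);print("tool axes cols\n",M.round(3))
for g in ([.40,.20,.36],[.40,-.1,.33]): print((M.T@(np.array(g)-p)*100).round(1), (M.T@(np.array([.50,-.03,.36])-p)*100).round(1))
E
```

```text
cam in tool [ 0.08089411 -0.00055092 -0.14452802] fwd tool [-0.314461   -0.0009813   0.94926989] right [-6.50888934e-04  9.99999454e-01  8.18127029e-04]
tool axes cols
 [[ 0.914  0.405  0.   ]
 [ 0.405 -0.914 -0.   ]
 [-0.     0.    -1.   ]]
[ 44.7 -59.6 -12.9] [ 44.5 -34.5 -12.9]
[ 32.5 -32.2  -9.9] [ 44.5 -34.5 -12.9]
```

Emit:
{"method": "send_rows", "body": {
  "series": [0,0,-4,0,0,0,1,2,-1.5,-7,0,0,2,1,5,-4,-9,0,0,4,1,8,-6.2,-11,0,0,6,1,11,-8.5,-12,0,0,8,1,14,-10.8,-13,0,0,10,1,17,-13.1,-14,0,0,12,1,20,-15.4,-15,0,0,14,1,23,-17.7,-15,0,0,16,1,26,-20,-15,0,0,18,1]
}}

```text
clock: 1.33
tcp_pos: [0.3903, -0.2362, 0.3823]
orientation: [0.001, 0.999, 0.05, 0.001]
wrist_force: [1.3, -1.0, -0.3]
finger_gap: 0.0849
```

```bash
python3 - <<'E'
from h import *
s,p,M=state();print(p.round(4),s["joint_pos"].round(4),M.round(3));print(M.T@(np.array([.56,.08,.38])-p)*100)
E
```

```text
[ 0.3903 -0.2362  0.3823] [-0.7205  0.0797  0.1223  1.6109  0.      2.3205] [[ 0.995  0.1    0.002]
 [ 0.1   -0.995 -0.002]
 [ 0.002  0.002 -1.   ]]
[ 20.05924109 -29.75686164   0.21374508]
```

Emit:
{"method": "send_rows", "body": {
  "series": [2.2,-3.1,0,0,0,-1,1,4.4,-6.2,0,0,0,-2,1,6.6,-9.3,0,0,0,-3,1,8.8,-12.4,0,0,0,-4,1,11,-15.5,0,0,0,-5,1,13.2,-18.6,0,0,0,-6,1,15.5,-21.7,0,0,0,-7,1,17.7,-24.8,0,0,0,-8,1,19.9,-27.8,0,0,0,-8.5,1,19.9,-27.8,0,0,0,-8.5,1]
}}

```text
clock: 2.17
tcp_pos: [0.5612, 0.0645, 0.3798]
orientation: [-0.001, 0.992, 0.128, -0.0]
wrist_force: [-2.1, -1.5, -1.7]
finger_gap: 0.086
```

```bash
python3 - <<'E'
from h import *
import pickle
s,p,M=state();print(p.round(4),s["joint_pos"].round(4))
c=cam("wrist");im=read_camera("wrist");cv2.imwrite("pics/w1.png",im)
o={}
for l in ("lid","rack","jig","jaw","crank_grip"):
    o[l]=silhouettes("wrist",l)
    for d in o[l][:4]: print(l,round(d["p"],2),d["box"])
pickle.dump((c,o),open("w1.pkl","wb"))
E
```

```text
[0.5612 0.0645 0.3798] [-2.8800e-02  3.0700e-01  3.9910e-01  1.6634e+00  2.0000e-03  2.8556e+00]
lid 0.83 [183.3, 209.2, 88.9, 81.5]
lid 0.8 [17.9, 120.2, 128.2, 68.9]
lid 0.62 [132.7, 287.1, 91.1, 69.1]
lid 0.57 [2.7, 284.9, 25.2, 63.1]
rack 0.94 [43.0, 75.3, 136.3, 135.8]
jig 0.65 [382.9, 111.3, 187.9, 217.5]
jig 0.27 [17.8, 122.4, 127.8, 67.2]
jaw 0.77 [424.5, 224.9, 87.1, 64.4]
jaw 0.16 [559.2, 365.7, 73.9, 40.8]
crank_grip 0.85 [385.3, 286.6, 29.7, 40.1]
```

View pics/w1.png

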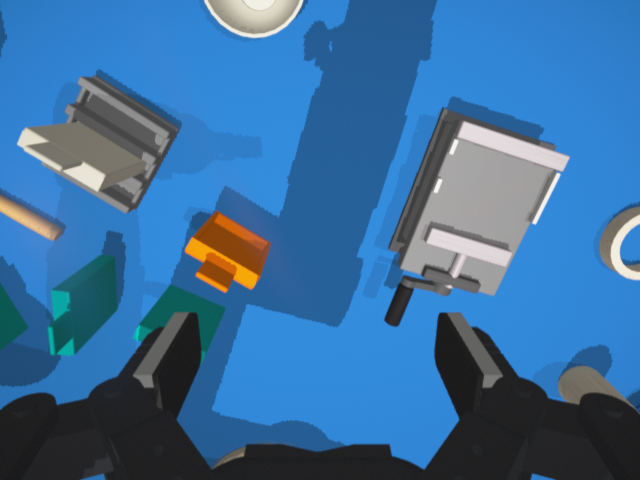

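```bash
python3 - <<'E'
import cv2,numpy as np
a=cv2.imread("pics/w1.png")
l=cv2.resize(a[60:220,0:190],None,fx=2.5,fy=3.1,interpolation=cv2.INTER_CUBIC)
l=cv2.resize(a[65:220,5:190],(370*1,310),interpolation=cv2.INTER_CUBIC)
g=cv2.resize(a[95:335,375:580],(410,480),interpolation=cv2.INTER_CUBIC)
c=np.zeros((480,790,3),np.uint8);c[:310,:370]=l;c[:,380:]=g;cv2.imwrite("pics/crop1.png",c)
E
```

```text
(no output)
```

View pics/crop1.png

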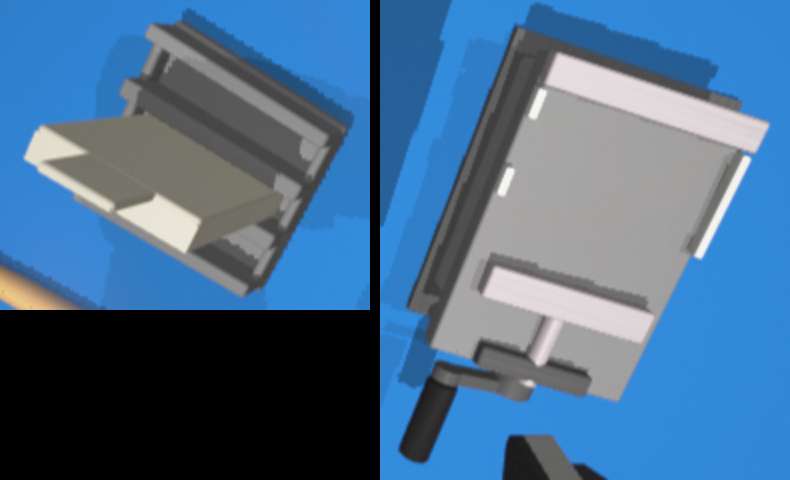

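Lid confirmed: white, at wrist (80,155). The tab (grey, crop 38–155,150–208) is coplanar with the big visible face, so the visible face, towards image upper right, is the outer one. Jig nest corners, lugs and crank handle (399,302) are clear. Now I'll fit the poses.

```bash
cat > fit.py <<'E'
from h import *
import pickle
from scipy.optimize import least_squares as LS
c,o=pickle.load(open("w1.pkl","rb"))
f=lambda x,y:(x/2+5,y/2+65)
g=lambda x,y:((x-380)/2+375,y/2+95)
def pose(u): 
    a=u[2]; return np.array([[np.cos(a),-np.sin(a),u[0]],[np.sin(a),np.cos(a),u[1]]])
def inv(u,P):
    T=pose(u); return T[:,:2].T@(P[:2]-T[:,2])
def res(u):
    r=[]
    r+=list(inv(u,ray(c,g(618,400),.07))-[.062,-.120])
    r+=list(inv(u,ray(c,g(432,345),.07))-[-.062,-.120])
    for q in ((545,85),(755,152)): r.append(inv(u,ray(c,g(*q),.082))[1]-.042)
    r.append((inv(u,ray(c,g(545,85),.082))[0]+inv(u,ray(c,g(755,152),.082))[0])/2)
    return r
j=LS(res,[.57,-.13,-1.57]);print("jig",j.x.round(4),"res mm",(np.array(res(j.x))*1000).round(1))
for q in ((490,265),(653,315)): print("jaw edge",inv(j.x,ray(c,g(*q),.085)).round(4))
print("grip",inv(j.x,ray(c,g(428,415),.07)).round(4))
# lid: rack yaw a; lid outer face dir = rack +x
A,B=ray(c,f(45,125),.12),ray(c,f(200,222),.12);C,D=ray(c,f(25,160),.12),ray(c,f(190,250),.12)
E,F=ray(c,f(38,165),.154),ray(c,f(115,208),.154)
n=lambda v:np.linalg.norm(v)*1000
print("lid AB",n(A-B),"AC",n(A-C),"BD",n(B-D),"tab",n(E-F))
print("A",A,"B",B,"C",C,"D",D,"\nE",E,"F",F)
print("rack",[ray(c,f(*q),0).round(3) for q in ((347,128),(245,295),(180,12))])
E
python3 fit.py
```

```text
jig [ 0.5943 -0.1252 -1.6138] res mm [-1.2  0.3  1.1  0.7 -0.9 -0.1  0.1]
jaw edge [-0.0522 -0.0591]
jaw edge [ 0.048  -0.0594]
grip [-0.0466 -0.1638]
lid AB 81.452784651789 AC 21.237923889832153 BD 15.939943189304806 tab 36.09867172837097
A [0.54246043 0.34821284 0.12      ] B [0.51420007 0.27181973 0.12      ] C [0.5231205  0.35698873 0.12      ] D [0.49865031 0.27532499 0.12      ] 
E [0.5321206  0.32845385 0.154     ] F [0.52135861 0.29399672 0.154     ]
rack [array([0.56 , 0.244, 0.   ]), array([0.436, 0.294, 0.   ]), array([0.601, 0.351, 0.   ])]
```

Emit:
{"method": "send_rows", "body": {
  "series": [0.3,-3,1,0,0,-6,1,0.6,-6,2.5,0,0,-12,1,0.9,-9,4,0,0,-18,1,1.2,-12,5.5,0,0,-24,1,1.5,-15,7,0,0,-30,1,1.8,-18,9,0,0,-36,1,2.1,-21,11,0,0,-42,1,2.4,-24,12.5,0,0,-48,1,2.7,-24.9,13,0,0,-54.8,1,2.7,-24.9,13,0,0,-54.8,1]
}}

```text
clock: 3.3
tcp_pos: [0.5222, 0.3078, 0.2496]
orientation: [-0.0, 0.822, 0.57, -0.001]
wrist_force: [0.2, 0.2, -0.3]
finger_gap: 0.0855
```

```bash
python3 - <<'E'
from h import *
import workcell
print([x for x in dir(workcell) if x[0]!="_"],getattr(workcell,"grip_point_offset",None))
s,p,M=state();print(s["clock"],p.round(4),s["joint_pos"].round(4),s["wrist_force"]);print(M.round(3))
print((M.T@(np.array([.524,.312,.133])-p)*100).round(2), "y az",np.degrees(np.arctan2(M[1,1],M[0,1])))
c=cam("wrist");im=read_camera("wrist");cv2.imwrite("pics/w2.png",im)
for d in silhouettes("wrist","lid")[:3]: print(d["p"],d["box"])
print(proj(c,[[.5267,.3112,.154],[.524,.312,.154]]))
E
```

```text
['MotionError', 'camera_info', 'get_state', 'grip_point_offset', 'hand_in', 'read_camera', 'silhouettes'] 0.0187
3.3 [0.5222 0.3078 0.2496] [4.0020e-01 3.7430e-01 1.7740e-01 1.3767e+00 2.0000e-04 2.3300e+00] [ 0.23747755  0.1833392  -0.30455544]
[[ 0.351  0.936 -0.003]
 [ 0.936 -0.351 -0.001]
 [-0.002 -0.002 -1.   ]]
[ 0.47  0.05 11.66] y az -20.56909877679392
0.98 [178.6, 342.2, 35.9, 94.6]
0.97 [287.5, 310.6, 31.2, 138.7]
0.9 [298.6, 136.8, 31.4, 132.8]
[[323.63810956 229.14440566]
 [319.06203971 229.45441912]]
```

View pics/w2.png

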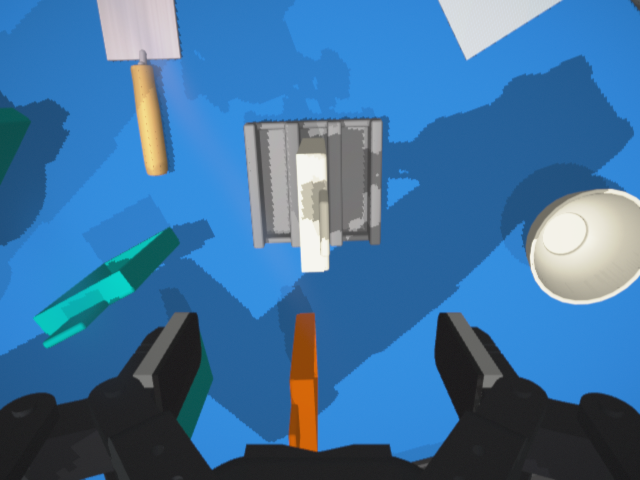

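The picture shows the lid upright at (298–330,137–270), with its tab at column ~325, right of the hollow, so the outer face is towards tool +y. That matches the estimate (323.6,229).

Emit:
{"method": "send_rows", "body": {
  "series": [0.2,0,3.5,0,0,0,1,0.5,0.2,7,0,0,0,1,0.5,0.2,10,0,0,0,1,0.5,0.2,11.6,0,0,0,1,0.5,0.2,11.6,0,0,0,0.6,0.5,0.2,11.6,0,0,0,0,0.5,0.2,11.6,0,0,0,0,0.5,0.2,11.6,0,0,0,0,0.5,0.2,11.6,0,0,0,0,0.5,0.2,11.6,0,0,0,0],
  "newtons": 50
}}

```text
clock: 4.23
tcp_pos: [0.5279, 0.3113, 0.1368]
orientation: [0.0, 0.823, 0.568, 0.001]
wrist_force: [-0.1, -0.4, -0.6]
finger_gap: 0.0119
```

Emit:
{"method": "send_rows", "body": {
  "series": [0,0,0,0,0,0,0,0,0,0,0,0,0,0,0,0,0,0,0,0,0]
}}

```text
clock: 4.48
tcp_pos: [0.5279, 0.3115, 0.1367]
orientation: [0.0, 0.823, 0.568, 0.001]
wrist_force: [-0.0, -0.1, 6.5]
finger_gap: 0.0051
```

```bash
cat > wr.py <<'E'
from h import *
def decomp(M,q1):
    # tool z dir in arm frame; base orientation
    A=R.from_euler('z',-q1).as_matrix()@M
    d=A[:,2]; out=[]
    for sg in (1,-1):
        cq=np.hypot(d[0],d[2])
        p=np.arctan2(-d[2]*sg,d[0]*sg)%(2*np.pi); q5=np.arctan2(d[1],sg*cq)
        B=(R.from_euler('y',p)*R.from_euler('z',q5)).as_matrix().T@A  # tool z -> x
        roll=np.arctan2(B[2,0],B[1,0])  # tool x in y-z plane
        out.append((p,q5,roll))
    return out
E
python3 - <<'E'
from wr import *
s,p,M=state();print(s["joint_pos"].round(3));q=s["joint_pos"];print("now",decomp(M,q[0]), "p",q[1]-q[2]+q[3])
# calibrate with start: a=.417,q1=-1.294,q6=1.431
def down(a): return np.array([[np.cos(a),np.sin(a),0],[np.sin(a),-np.cos(a),0],[0,0,-1.]])
print("start",decomp(down(.417),-1.294),1.431)
jx=np.array([np.cos(-1.614),np.sin(-1.614),0]);up=np.array([0,0,1.])
T=np.stack([np.cross(up,jx),up,jx],1)
rv=R.from_matrix(M.T@T).as_rotvec();print("rotvec",np.degrees(rv).round(1))
for q1 in (0,.1,.2,.3): print(q1,[np.round(x,2) for x in decomp(T,q1)])
for tilt in (10,20,30,45):
    Tt=T@R.from_euler('x',tilt,degrees=True).as_matrix(); print(tilt,Tt[:,2].round(2),[np.round(x,2) for x in decomp(Tt,.2)][:1])
J=np.array([.5943,-.1252]);jy=np.array([-jx[1],jx[0]])
for off in (0.0717,): print("TCP goal",J+jx[:2]*-off+jy*-.006)
E
```

```text
[ 0.402  0.425 -0.026  1.118 -0.     2.337]
now [(np.float64(1.5680605139024955), np.float64(-0.00042700140607490996), np.float64(0.7657206695189038)), (np.float64(4.709653167492289), np.float64(-3.141165652183718), np.float64(-2.3758719840708893))] p 1.5680605139024955
start [(np.float64(1.5707963267948966), np.float64(0.0), np.float64(-0.14020367320510352)), (np.float64(4.71238898038469), np.float64(3.141592653589793), np.float64(3.00138898038469))] 1.431
rotvec [-76.9 -55.7  55.5]
0 [array([ 3.14, -1.53,  3.14]), array([ 0.  , -1.61,  0.  ])]
0.1 [array([ 3.14, -1.43,  3.14]), array([ 0.  , -1.71,  0.  ])]
0.2 [array([ 3.14, -1.33,  3.14]), array([ 0.  , -1.81,  0.  ])]
0.3 [array([ 3.14, -1.23,  3.14]), array([ 0.  , -1.91,  0.  ])]
10 [-0.04 -0.98 -0.17] [array([ 2.51, -1.27,  2.53])]
20 [-0.04 -0.94 -0.34] [array([ 2.16, -1.15,  2.2 ])]
30 [-0.04 -0.87 -0.5 ] [array([ 1.97, -1.  ,  2.03])]
45 [-0.03 -0.71 -0.71] [array([ 1.81, -0.76,  1.91])]
TCP goal [ 0.59140234 -0.05330776]
```

The wrist roll would run past joint 6's range in the final pose with this grasp, so I regrasp turned by 180° while the lid still stands in the rack.

Emit:
{"method": "send_rows", "body": {
  "series": [0,0,0,0,0,0,0.5,0,0,0,0,0,0,1,0,0,0,0,0,0,1,0,0,0,0,0,0,1,0,0,-2,0,0,0,1,0,0,-5,0,0,-7,1,0,0,-6,0,0,-14,1,0,0,-6,0,0,-21,1,0,0,-6,0,0,-28,1,0,0,-6,0,0,-35,1]
}}

```text
clock: 5.32
tcp_pos: [0.527, 0.3112, 0.1954]
orientation: [0.0, 0.612, 0.791, 0.0]
wrist_force: [0.4, -0.3, -0.0]
finger_gap: 0.0852
```

Emit:
{"method": "send_rows", "body": {
  "series": [0,0,0,0,0,-7,1,0,0,0,0,0,-14,1,0,0,0,0,0,-21,1,0,0,0,0,0,-28,1,0,0,0,0,0,-35,1,0,0,0,0,0,-42,1,0,0,0,0,0,-49,1,0,0,0,0,0,-56,1,0,0,0,0,0,-63,1,0,0,0,0,0,-70,1]
}}

```text
clock: 6.15
tcp_pos: [0.5268, 0.311, 0.1949]
orientation: [-0.0, 0.048, 0.999, -0.0]
wrist_force: [0.7, 0.2, 0.3]
finger_gap: 0.0858
```

Emit:
{"method": "send_rows", "body": {
  "series": [0,0,0,0,0,-7,1,0,0,0,0,0,-14,1,0,0,0,0,0,-21,1,0,0,0,0,0,-28,1,0,0,0,0,0,-35,1,0,0,0,0,0,-42,1,0,0,0,0,0,-49,1,0,0,0,0,0,-56,1,0,0,0,0,0,-63,1,0,0,0,0,0,-70,1]
}}

```text
clock: 6.98
tcp_pos: [0.5268, 0.3111, 0.1949]
orientation: [-0.0, -0.534, 0.846, 0.0]
wrist_force: [0.0, -0.1, -0.1]
finger_gap: 0.0852
```

Emit:
{"method": "send_rows", "body": {
  "series": [0,0,0,0,0,-5,1,0,0,0,0,0,-5,1]
}}

```text
clock: 7.15
tcp_pos: [0.5268, 0.3111, 0.1949]
orientation: [-0.0, -0.569, 0.823, 0.0]
wrist_force: [0.1, 0.5, -0.2]
finger_gap: 0.0855
```

```bash
python3 - <<'E'
from h import *
s,p,M=state();print(s["clock"],p.round(4),s["joint_pos"].round(4));print(M.round(3))
print((M.T@(np.array([.5275,.3113,.135])-p)*100).round(2), "y az",np.degrees(np.arctan2(M[1,1],M[0,1])))
E
```

```text
7.15 [0.5268 0.3111 0.1949] [ 4.0230e-01  3.9720e-01  7.8000e-02  1.2522e+00 -1.0000e-04 -8.0730e-01]
[[-0.353 -0.935 -0.001]
 [-0.935  0.353 -0.   ]
 [ 0.001  0.    -1.   ]]
[-0.05 -0.06  5.99] y az 159.30133781419565
```

Emit:
{"method": "send_rows", "body": {
  "series": [0,0,3,0,0,0,1,0,0,5,0,0,0,1,0,0,6,0,0,0,1,0,0,6,0,0,0,0.5,0,0,6,0,0,0,0,0,0,6,0,0,0,0,0,0,6,0,0,0,0,0,0,6,0,0,0,0,0,0,6,0,0,0,0,0,0,6,0,0,0,0],
  "newtons": 60
}}

```text
clock: 7.98
tcp_pos: [0.5277, 0.3113, 0.1364]
orientation: [0.001, -0.568, 0.823, -0.0]
wrist_force: [0.3, 0.1, -1.0]
finger_gap: 0.0047
```

Emit:
{"method": "send_rows", "body": {
  "series": [0,0,0,0,0,0,0,0,0,0,0,0,0,0,0,0,-1,0,0,0,0,0,0,-3,0,0,0,0,0,0,-6,0,0,0,0,0,0,-9,0,0,0,0,0,0,-12,0,0,0,0,0,0,-15,0,0,0,0,0,0,-18,0,0,0,0,0,0,-20,0,0,0,0]
}}

```text
clock: 8.82
tcp_pos: [0.5267, 0.3111, 0.3386]
orientation: [0.001, -0.568, 0.823, -0.0]
wrist_force: [0.9, 0.7, -1.8]
finger_gap: 0.0045
```

```bash
python3 - <<'E'
from wr import *
s,p,M=state();q=s["joint_pos"];print(s["clock"],p.round(4),q.round(4),s["finger_gap"]);print(M.round(3))
jx=np.array([np.cos(-1.614),np.sin(-1.614),0]);up=np.array([0,0,1.])
T=np.stack([np.cross(-up,jx),-up,jx],1)
rv=R.from_matrix(M.T@T).as_rotvec();print("rotvec",np.degrees(rv).round(1))
for f in (.25,.5,.75,.9,1):
    X=M@R.from_rotvec(rv*f).as_matrix(); print(f,X[:,2].round(2),[np.round(x,2) for x in decomp(X,.3)][0]+[0,0,np.pi/2])
g=np.array([.50,.12,.36]);print("shift",(M.T@(g-p)*100).round(1))
read_camera("wrist")
for d in silhouettes("wrist","lid")[:3]: print(d["p"],d["box"])
E
```

```text
8.8167 [0.5267 0.3111 0.3386] [ 0.4023  0.3913  0.4187  1.5961 -0.     -0.8051] 0.004472231925775221
[[-0.355 -0.935  0.002]
 [-0.935  0.355  0.001]
 [-0.001 -0.002 -1.   ]]
rotvec [77.  55.7 55.5]
0.25 [ 0.18 -0.36 -0.92] [ 1.5        -0.41       -0.67920367]
0.5 [ 0.23 -0.69 -0.68] [ 1.54       -0.82       -0.40920367]
0.75 [ 0.15 -0.92 -0.35] [ 1.91       -1.19        0.16079633]
0.9 [ 0.05 -0.99 -0.14] [ 2.63       -1.28        0.99079633]
1 [-0.04 -1.    0.  ] [ 3.14       -1.23        1.57079633]
shift [18.8 -4.3 -2.2]
0.86 [444.9, 0.4, 66.0, 30.8]
0.85 [321.9, 0.0, 32.3, 34.2]
0.71 [310.1, 160.4, 49.6, 220.3]
```

Emit:
{"method": "send_rows", "body": {
  "series": [2,-0.5,0,4.5,3.3,3.3,0,4,-1,0,9,6.6,6.5,0,6,-1.5,-1,13.5,9.8,9.7,0,8,-2,-1,18,13,13,0,10,-2.5,-1,22.5,16.3,16.2,0,12,-3,-2,27,19.5,19.5,0,14,-3.5,-2,31.5,22.8,22.7,0,16,-4,-2,36,26,26,0,17.5,-4.3,-2.2,40.5,29.3,29.2,0,18.8,-4.3,-2.2,45,32.6,32.4,0]
}}

```text
clock: 9.75
tcp_pos: [0.4997, 0.1192, 0.3575]
orientation: [-0.01, -0.258, 0.849, -0.461]
wrist_force: [0.8, -1.1, -1.8]
finger_gap: 0.0042
```

```bash
cat > go.py <<'E'
from wr import *
s,p,M=state();q=s["joint_pos"];print(s["clock"],p.round(4),q.round(3),"p",(q[1]-q[2]+q[3]).round(2),"gap",s["finger_gap"].round(4),s["wrist_force"].round(1));print(M.round(3))
print(decomp(M,q[0])[0])
jx=np.array([np.cos(-1.614),np.sin(-1.614),0]);up=np.array([0,0,1.])
T=np.stack([np.cross(-up,jx),-up,jx],1)
print("rotvec",np.degrees(R.from_matrix(M.T@T).as_rotvec()).round(1))
E
python3 go.py
```

```text
Traceback (most recent call last):
  File "go.py", line 2, in <module>
    s,p,M=state();q=s["joint_pos"];print(s["clock"],p.round(4),q.round(3),"p",(q[1]-q[2]+q[3]).round(2),"gap",s["finger_gap"].round(4),s["wrist_force"].round(1));print(M.round(3))
                                                                                                              ^^^^^^^^^^^^^^^^^^^^^
AttributeError: 'float' object has no attribute 'round'
```

```bash
sed -i 's/s\["finger_gap"\].round(4)/s["finger_gap"]/' go.py; python3 go.py
```

```text
9.75 [0.4997 0.1192 0.3575] [ 0.545  0.386  0.124  1.673 -0.909  0.134] p 1.94 gap 0.004189374594642533 [ 0.8 -1.1 -1.8]
[[-0.867 -0.447  0.221]
 [-0.429  0.441 -0.788]
 [ 0.255 -0.778 -0.574]]
(np.float64(1.935671954381029), np.float64(-0.9092628852811052), np.float64(-1.4369747508063857))
rotvec [31.7 23.  23. ]
```

Emit:
{"method": "send_rows", "body": {
  "series": [-0.3,-0.6,2.2,3.5,2.5,2.5,0,-0.6,-1.2,4.4,7,5.1,5.1,0,-0.9,-1.8,6.6,10.5,7.6,7.6,0,-1.2,-2.4,8.8,14,10.2,10.2,0,-1.4,-3,11,17.6,12.8,12.8,0,-1.7,-3.6,13.2,21.1,15.3,15.3,0,-2,-4.2,15.4,24.6,17.9,17.9,0,-2.3,-4.8,17.6,28.2,20.4,20.4,0,-2.6,-5.5,20.2,31.7,23,23,0,-2.6,-5.5,20.2,31.7,23,23,0]
}}

```text
clock: 10.58
tcp_pos: [0.5854, -0.0592, 0.2648]
orientation: [-0.017, 0.01, 0.715, -0.699]
wrist_force: [-0.7, -0.2, 0.3]
finger_gap: 0.0044
```

```bash
python3 go.py; python3 - <<'E'
from h import *
s,p,M=state()
a=read_camera("scene");
cv2.imwrite("pics/s2.png",cv2.resize(a[60:330,170:470],(800,720))[:600])
E
```

```text
10.5833 [ 0.5854 -0.0592  0.2648] [ 0.259  1.     0.271  2.338 -1.273  1.49 ] p 3.07 gap 0.0043939489379505444 [-0.7 -0.2  0.3]
[[-0.999 -0.009 -0.039]
 [ 0.038  0.022 -0.999]
 [ 0.01  -1.    -0.022]]
(np.float64(3.0674441059655333), np.float64(-1.27272326329911), np.float64(-0.08072885659534661))
rotvec [1.2 0.3 0.6]
```

View pics/s2.png

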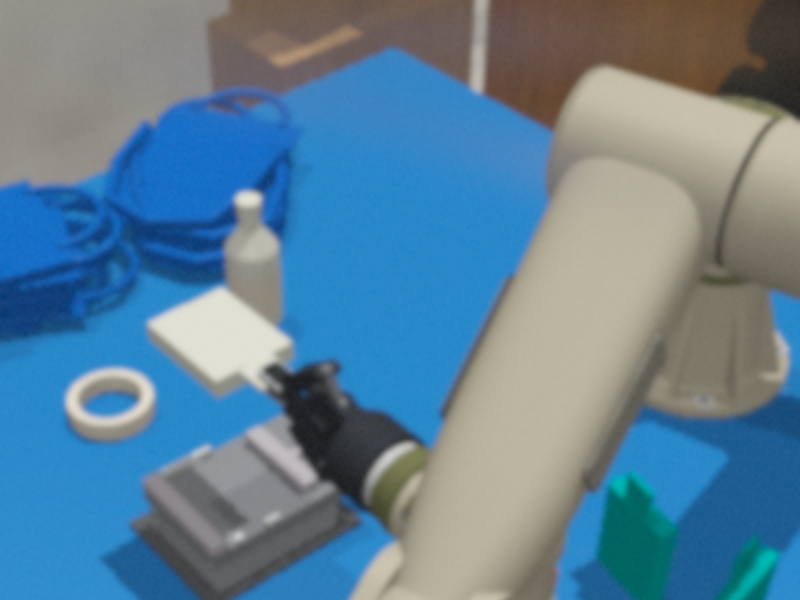

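Emit:
{"method": "send_rows", "body": {
  "series": [-0.1,2,-0.2,0.3,0.1,0.2,0,-0.3,4,-0.4,0.6,0.2,0.3,0,-0.5,6,-0.6,1.2,0.3,0.6,0,-0.6,8,-0.6,1.2,0.3,0.6,0,-0.6,10,-0.6,1.2,0.3,0.6,0,-0.6,11.5,-0.6,1.2,0.3,0.6,0,-0.6,12.5,-0.6,1.2,0.3,0.6,0,-0.6,13.2,-0.6,1.2,0.3,0.6,0,-0.6,13.5,-0.6,1.2,0.3,0.6,0,-0.6,13.5,-0.6,1.2,0.3,0.6,0]
}}

```text
clock: 11.47
tcp_pos: [0.5914, -0.0465, 0.1364]
orientation: [-0.012, 0.016, 0.709, -0.705]
wrist_force: [-0.3, -0.7, -1.7]
finger_gap: 0.0045
```

```bash
python3 go.py; python3 - <<'E'
from h import *
s,p,M=state();c=cam("wrist")
a=read_camera("wrist");cv2.imwrite("pics/w3.png",a)
E
```

```text
11.4667 [ 0.5914 -0.0465  0.1364] [ 0.275  1.205  0.331  2.251 -1.257  1.561] p 3.12 gap 0.004548146888036578 [-0.3 -0.7 -1.7]
[[-0.999  0.007 -0.039]
 [ 0.039  0.005 -0.999]
 [-0.006 -1.    -0.005]]
(np.float64(3.124523376083181), np.float64(-1.2565356962208099), np.float64(-0.00990154295700374))
rotvec [ 0.3  0.2 -0.4]
```

View pics/w3.png

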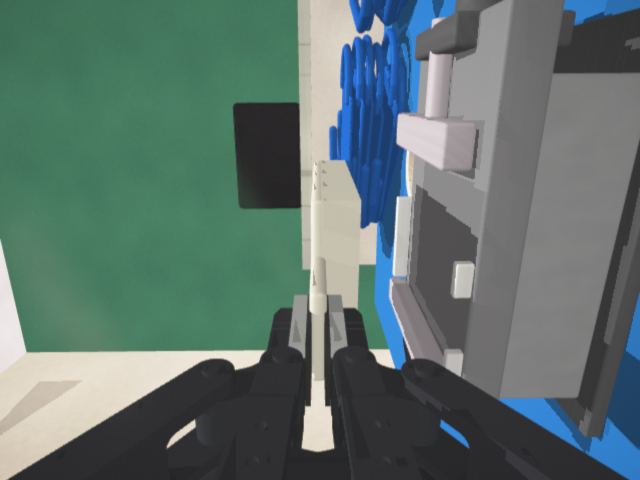

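Wrist view: the outer face is up (image left), with the lid (312–360,160–310) over the nest and the two lugs at (463,280) and (455,362). Next I overlay the predicted lid and jig edges to check alignment.

```bash
cat > ov.py <<'E'
from h import *
import sys
def overlay(a,c,jig,TCP,M,k,x0,y0,w,h,offx=-.0717):
    im=cv2.resize(a[y0:y0+h,x0:x0+w],None,fx=k,fy=k,interpolation=cv2.INTER_CUBIC)
    def ln(P,col):
        q=proj(c,P); q=((q-[x0,y0]+.5)*k).astype(int); cv2.polylines(im,[q.reshape(-1,1,2)],False,col,1)
    ca,sa=np.cos(jig[2]),np.sin(jig[2])
    J=lambda P:np.array([[jig[0]+ca*x-sa*y,jig[1]+sa*x+ca*y,z] for x,y,z in P])
    ln(J([(-.062,-.12,.07),(-.062,.06,.07),(.062,.06,.07),(.062,-.12,.07),(-.062,-.12,.07)]),(0,0,255))
    ln(J([(-.057,-.05,.078),(-.057,.04,.078)]),(0,0,255)); ln(J([(.057,-.05,.08),(.057,.04,.08)]),(255,0,255)); ln(J([(-.06,.042,.082),(.06,.042,.082)]),(0,255,255))
    # lid frame: x=tool z, z=-tool y, y=z×x
    X,Z=M[:,2],-M[:,1];Y=np.cross(Z,X);L=lambda P:np.array([TCP+X*(x-offx)+Y*y+Z*(z-.017) for x,y,z in P])
    for z in (0,.02): ln(L([(-.055,-.042,z),(.055,-.042,z),(.055,.042,z),(-.055,.042,z),(-.055,-.042,z)]),(0,160,0))
    ln(L([(-.055,-.018,.02),(-.089,-.018,.02),(-.089,.018,.02),(-.055,.018,.02)]),(255,0,0))
    return im
E
python3 - <<'E'
from ov import *
s,p,M=state();c=cam("wrist");a=cv2.imread("pics/w3.png")
im=overlay(a,c,(.5943,-.1252,-1.6138),p,M,2.2,285,135,290,270);print(im.shape);cv2.imwrite("pics/o3.png",im)
E
```

```text
(594, 638, 3)
```

View pics/o3.png

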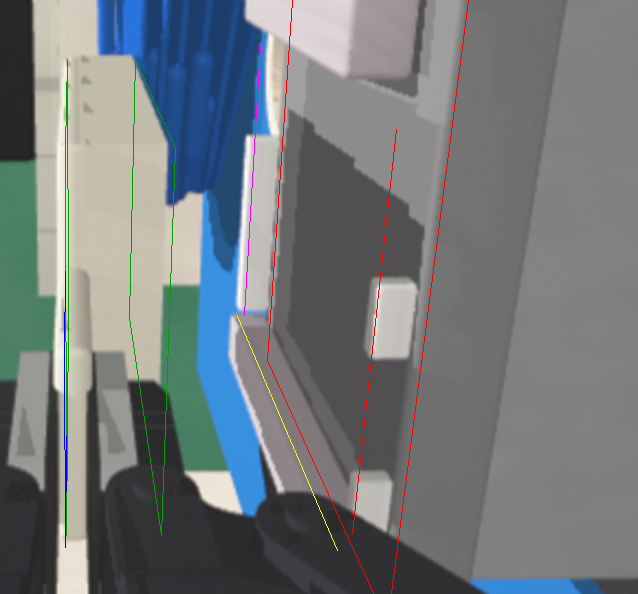

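Overlay: lugs and block edge agree to about 1 mm (jig about 1 mm further along its +x), the lid outline to about 2 mm. I descend and shift 8 mm along the tool.

Emit:
{"method": "send_rows", "body": {
  "series": [0,0.5,0.4,0.3,0,0,0,0,1,0.8,0.3,0.2,-0.4,0,0,2,0.8,0.3,0.2,-0.4,0,0,3,0.8,0.3,0.2,-0.4,0,0,3.6,0.8,0.3,0.2,-0.4,0,0,3.6,0.8,0.3,0.2,-0.4,0]
}}

```text
clock: 12.02
tcp_pos: [0.5908, -0.0547, 0.0982]
orientation: [0.016, -0.014, -0.707, 0.707]
wrist_force: [-0.2, 0.6, -0.4]
finger_gap: 0.0043
```

```bash
python3 go.py
```

```text
12.0167 [ 0.5908 -0.0547  0.0982] [ 0.263  1.264  0.346  2.225 -1.265  1.57 ] p 3.14 gap 0.0042574660539240515 [-0.2  0.6 -0.4]
[[-0.999 -0.002 -0.043]
 [ 0.043 -0.    -0.999]
 [ 0.002 -1.     0.001]]
(np.float64(3.143552739226814), np.float64(-1.2650915895875754), np.float64(-0.0005126676027302633))
rotvec [-0.   0.   0.1]
```

Emit:
{"method": "send_rows", "body": {
  "series": [0,0.3,0,0,0,0,0,0,0.6,0,0,0,0,0,0,0.6,0,0,0,0,0]
}}

```text
clock: 12.27
tcp_pos: [0.5913, -0.0544, 0.0939]
orientation: [0.015, -0.015, -0.707, 0.707]
wrist_force: [0.1, -0.4, -1.2]
finger_gap: 0.0045
```

Emit:
{"method": "send_rows", "body": {
  "series": [0,0.2,0,0,0,0,0,0,0.2,0,0,0,0,0]
}}

```text
clock: 12.43
tcp_pos: [0.5914, -0.0544, 0.0923]
orientation: [-0.015, 0.015, 0.707, -0.707]
wrist_force: [0.1, -0.5, -1.6]
finger_gap: 0.0044
```

Emit:
{"method": "send_rows", "body": {
  "series": [0,0.2,0,0,0,0,0,0,0.2,0,0,0,0,0]
}}

```text
clock: 12.6
tcp_pos: [0.5913, -0.0545, 0.0902]
orientation: [-0.015, 0.015, 0.707, -0.707]
wrist_force: [0.5, 0.5, -0.6]
finger_gap: 0.0041
```

Emit:
{"method": "send_rows", "body": {
  "series": [0,0.2,0,0,0,0,0,0,0.2,0,0,0,0,0]
}}

```text
clock: 12.77
tcp_pos: [0.5914, -0.0544, 0.0882]
orientation: [-0.015, 0.015, 0.707, -0.707]
wrist_force: [0.5, -0.6, -0.9]
finger_gap: 0.0045
```

Emit:
{"method": "send_rows", "body": {
  "series": [0,0.1,0,0,0,0,0,0,0.1,0,0,0,0,0]
}}

```text
clock: 12.93
tcp_pos: [0.5914, -0.0543, 0.0873]
orientation: [-0.015, 0.015, 0.707, -0.707]
wrist_force: [-0.5, 0.1, -1.3]
finger_gap: 0.0042
```

Emit:
{"method": "send_rows", "body": {
  "series": [0,0.1,0,0,0,0,0,0,0.1,0,0,0,0,0]
}}

```text
clock: 13.1
tcp_pos: [0.5915, -0.0543, 0.087]
orientation: [0.015, -0.015, -0.707, 0.707]
wrist_force: [-0.3, 1.3, 4.3]
finger_gap: 0.0044
```

Contact came at TCP z = 0.087, exactly the flat-on-floor height. Releasing.

Emit:
{"method": "send_rows", "body": {
  "series": [0,0,0,0,0,0,0.25,0,0,0,0,0,0,0.35,0,0,0,0,0,0,0.35,0,0,0,0,0,0,0.35,0,0,-1,0,0,0,0.35,0,0,-2.5,0,0,0,0.35,0,0,-4,0,0,0,0.35,0,-1,-4.5,0,0,0,0.35,0,-4,-4.5,0,0,0,0.35,0,-8,-4.5,0,0,0,0.35]
}}

```text
clock: 13.93
tcp_pos: [0.5923, -0.0092, 0.1641]
orientation: [0.017, -0.013, -0.707, 0.707]
wrist_force: [0.6, -0.5, 0.1]
finger_gap: 0.0295
```

```bash
python3 go.py; python3 - <<'E'
from h import *
a=read_camera("scene");cv2.imwrite("pics/s4.png",cv2.resize(a[190:310,190:350],(800,600),interpolation=cv2.INTER_CUBIC))
for l in ("lid","jig"):
  for d in silhouettes("scene",l)[:5]: print(l,d["p"],d["box"])
E
```

```text
13.9333 [ 0.5923 -0.0092  0.1641] [ 0.329  1.2    0.393  2.337 -1.201  1.568] p 3.14 gap 0.029481955014110623 [ 0.6 -0.5  0.1]
[[-0.999 -0.006 -0.041]
 [ 0.041 -0.001 -0.999]
 [ 0.006 -1.     0.001]]
(np.float64(3.14491152063107), np.float64(-1.2007443834033695), np.float64(-0.0025681556207986004))
rotvec [-0.1  0.1  0.3]
lid 0.92 [496.8, 275.8, 24.5, 56.2]
lid 0.8 [410.2, 258.0, 12.8, 31.5]
lid 0.72 [432.7, 261.9, 30.8, 51.8]
lid 0.72 [263.9, 222.7, 23.7, 13.9]
jig 0.64 [217.0, 213.9, 107.5, 74.9]
```

View pics/s4.png

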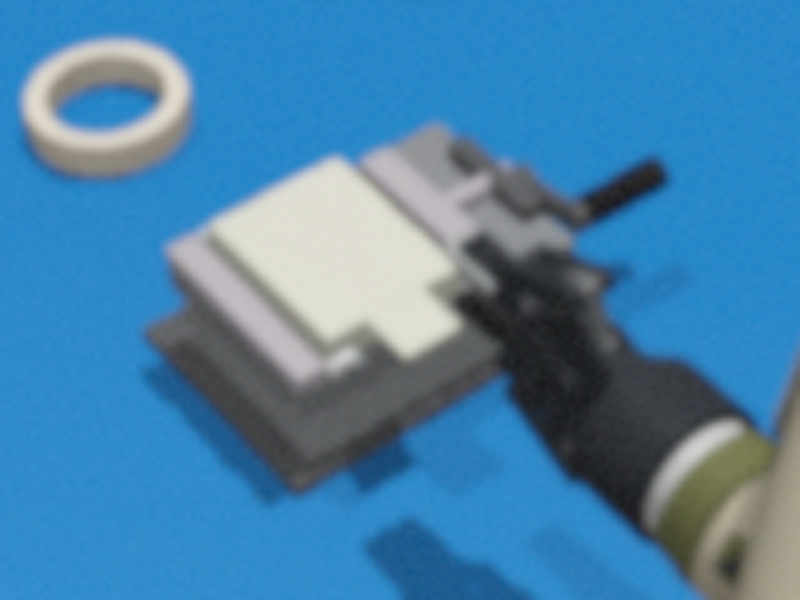

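The picture shows the lid in the nest: outer face up, tab over the lugs, sitting between the fixed jaw and the open sliding jaw. Now to the crank, tool down.

Emit:
{"method": "send_rows", "body": {
  "series": [0,-3,0,0,0,0,0.5,1.5,-5,0.5,-7,0,0,0.5,3.5,-6,1.5,-14,0,0,0.5,5.5,-6,2.5,-21,0,0,0.5,7.5,-6,3.5,-28,0,0,0.5,9.5,-6,4.5,-35,0,0,0.5,11.5,-6,5.5,-42,0,0,0.5,13.5,-6,6.5,-49,0,0,0.5,15,-6,7,-56,0,0,0.5,16.3,-6,7.2,-63,0,0,0.5]
}}

```text
clock: 14.92
tcp_pos: [0.4255, -0.0744, 0.2266]
orientation: [-0.006, 0.02, 0.954, -0.301]
wrist_force: [-0.2, 0.0, -0.5]
finger_gap: 0.0429
```

Emit:
{"method": "send_rows", "body": {
  "series": [0,0,0,-7,0,0,0.5,0,0,0,-14,0,0,0.5,0,0,0,-21,0,0,0.5,0,0,0,-27,0,0,0.5,0,0,0,-27,0,0,0.5,0,0,0,-27,0,0,0.5]
}}

```text
clock: 15.42
tcp_pos: [0.4262, -0.0761, 0.2259]
orientation: [-0.003, 0.023, 0.997, -0.073]
wrist_force: [0.6, -0.5, -0.2]
finger_gap: 0.0427
```

```bash
python3 go.py; python3 - <<'E'
from h import *
s,p,M=state();c=cam("wrist")
a=read_camera("wrist");cv2.imwrite("pics/w5.png",a)
for l in ("crank_grip","lid","jaw"):
  for d in silhouettes("wrist",l)[:2]: print(l,d["p"],d["box"],np.argwhere(d["pixels"]).mean(0)[::-1])
jx=np.array([np.cos(-1.614),np.sin(-1.614),0]);jy=np.array([-jx[1],jx[0],0]);J=np.array([.5943,-.1252,0])-0*jx
for q in (.15,):
    P=J+jx*-.045*np.cos(q-.35)+jy*-.17+np.array([0,0,.055+.045*np.sin(q-.35)]);print(P,proj(c,[P,P+jy*.027,P-jy*.027]))
    print("shift for TCP",M.T@(P-[0,0,.0187]-p)*100)
E
```

```text
15.4167 [ 0.4262 -0.0761  0.2259] [-0.262  0.028 -0.322  1.191 -0.144 -0.218] p 1.54 gap 0.04270118685925237 [ 0.6 -0.5 -0.2]
[[-0.999  0.046 -0.009]
 [ 0.047  0.988 -0.146]
 [ 0.002 -0.146 -0.989]]
(np.float64(1.5410480537168139), np.float64(-0.1436359482895685), np.float64(-1.7885191876030107))
rotvec [81.6 -0.3 -0.1]
crank_grip 0.62 [337.4, 180.8, 26.9, 70.0] [351.97034596 211.98132894]
lid 0.9 [244.7, 343.6, 146.5, 101.8] [312.56489767 397.87171082]
lid 0.67 [560.0, 186.4, 80.0, 68.3] [606.15454545 217.28566434]
jaw 0.63 [264.5, 265.5, 90.6, 87.8] [306.82029795 327.54065798]
[ 0.42636345 -0.07379582  0.04605988] [[352.34894422 203.86355835]
 [351.61611736 235.54888216]
 [353.12022296 170.51568607]]
shift for TCP [-0.03755483  3.13468823 19.61056136]
```

View pics/w5.png

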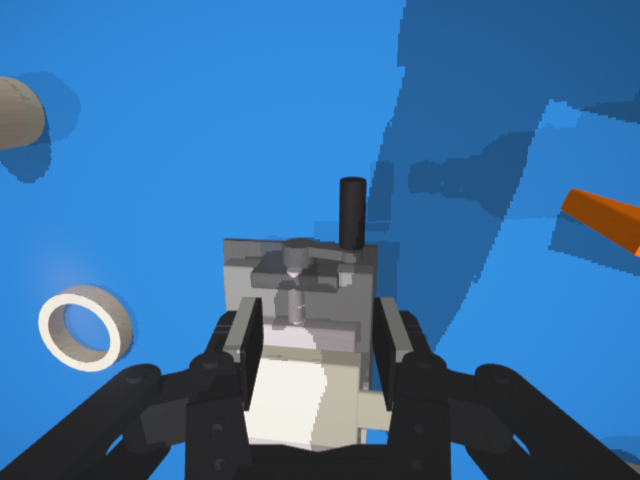

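The view shows the handle at (352,180–250), matching the prediction (352,204) in x and about 4 mm nearer the jig. The lid sits flat and the jaw is at (307,335). Descending onto the handle.

Emit:
{"method": "send_rows", "body": {
  "series": [0,1,3.5,-4,0,0,0.5,-0.2,2,7,-8.4,0,0,0.5,-0.3,3.1,10.5,-8.4,0,0,0.5,-0.3,3.1,14,-8.4,0,0,0.5,-0.3,3.1,17,-8.4,0,0,0.5,-0.3,3.1,19,-8.4,0,0,0.5,-0.3,3.1,19.9,-8.4,0,0,0.5,-0.3,3.1,19.9,-8.4,0,0,0.5]
}}

```text
clock: 16.28
tcp_pos: [0.4281, -0.0715, 0.0226]
orientation: [-0.003, 0.021, 1.0, 0.001]
wrist_force: [-0.1, 0.6, -0.5]
finger_gap: 0.0424
```

```bash
python3 go.py
```

```text
16.2833 [ 0.4281 -0.0715  0.0226] [-0.351  0.234 -0.627  0.716  0.001 -0.31 ] p 1.58 gap 0.04244700330195622 [-0.1  0.6 -0.5]
[[-0.999  0.041 -0.006]
 [ 0.041  0.999  0.003]
 [ 0.006  0.002 -1.   ]]
(np.float64(1.5769648024818315), np.float64(0.0005212479126908654), np.float64(-1.8808597122965443))
rotvec [90.1 -0.2  0.3]
```

Emit:
{"method": "send_rows", "body": {
  "series": [0,-0.2,0,0,0,0,0.5,0,-0.2,0,0,0,0,0.3,0,-0.2,0,0,0,0,0,0,-0.2,0,0,0,0,0,0,-0.2,0,0,0,0,0,0,-0.2,0,0,0,0,0],
  "newtons": 40
}}

```text
clock: 16.78
tcp_pos: [0.4313, -0.074, 0.0261]
orientation: [0.001, 0.021, 1.0, 0.002]
wrist_force: [1.8, 5.1, 0.5]
finger_gap: 0.0177
```

```bash
cat > cr.py <<'E'
from h import *
s,p,M=state();jx=np.array([np.cos(-1.614),np.sin(-1.614),0]);jy=np.array([-jx[1],jx[0],0]);J=np.array([.5943,-.1252,0])
print(s["clock"],p.round(4),s["finger_gap"],s["wrist_force"].round(1),s["joint_pos"].round(2))
x=(p-J)@jx; print("jig x",x,"y",(p-J)@jy)
q0=.15
P=lambda q:jx*-.045*np.cos(q-.35)+np.array([0,0,.045*np.sin(q-.35)])
for q in np.arange(.15,3.81,.1): print(q.round(2),(M.T@(P(q)-P(q0))*100).round(2)[1:],end="; ")
E
python3 cr.py
```

```text
16.7833 [ 0.4313 -0.074   0.0261] 0.01770827476913591 [1.8 5.1 0.5] [-0.36  0.23 -0.62  0.72  0.   -0.31]
jig x -0.04408846332032401 y -0.1651007437462351
0.15 [0. 0.]; 0.25 [ 0.07 -0.44]; 0.35 [ 0.09 -0.89]; 0.45 [ 0.07 -1.34]; 0.55 [ 0.01 -1.79]; 0.65 [-0.1  -2.22]; 0.75 [-0.26 -2.65]; 0.85 [-0.45 -3.05]; 0.95 [-0.68 -3.44]; 1.05 [-0.96 -3.8 ]; 1.15 [-1.26 -4.13]; 1.25 [-1.6  -4.42]; 1.35 [-1.96 -4.69]; 1.45 [-2.35 -4.91]; 1.55 [-2.76 -5.1 ]; 1.65 [-3.19 -5.24]; 1.75 [-3.63 -5.34]; 1.85 [-4.07 -5.4 ]; 1.95 [-4.52 -5.41]; 2.05 [-4.97 -5.37]; 2.15 [-5.42 -5.29]; 2.25 [-5.85 -5.17]; 2.35 [-6.27 -5.01]; 2.45 [-6.67 -4.8 ]; 2.55 [-7.04 -4.56]; 2.65 [-7.39 -4.27]; 2.75 [-7.72 -3.96]; 2.85 [-8.   -3.61]; 2.95 [-8.26 -3.24]; 3.05 [-8.47 -2.85]; 3.15 [-8.64 -2.43]; 3.25 [-8.77 -2.  ]; 3.35 [-8.86 -1.56]; 3.45 [-8.9  -1.11]; 3.55 [-8.9  -0.66]; 3.65 [-8.85 -0.21]; 3.75 [-8.76  0.23];
```

Emit:
{"method": "send_rows", "body": {
  "series": [0,0.07,-0.44,0,0,0,0,0,0.09,-0.89,0,0,0,0,0,0.07,-1.34,0,0,0,0,0,0,-1.79,0,0,0,0,0,-0.1,-2.22,0,0,0,0,0,-0.26,-2.65,0,0,0,0,0,-0.45,-3.05,0,0,0,0,0,-0.68,-3.44,0,0,0,0,0,-0.96,-3.8,0,0,0,0,0,-1.26,-4.13,0,0,0,0]
}}

```text
clock: 17.62
tcp_pos: [0.4304, -0.0963, 0.0614]
orientation: [-0.001, 0.025, 1.0, -0.008]
wrist_force: [21.7, -38.1, -84.7]
finger_gap: 0.0182
```

```bash
cat > cq.py <<'E'
from h import *
s,p,M=state();jx=np.array([np.cos(-1.614),np.sin(-1.614),0]);jy=np.array([-jx[1],jx[0],0]);J=np.array([.5943,-.1252,0])
h=p+np.array([0,0,.0195])-J
x=h@jx;z=h[2]-.055;print(s["clock"],"handle x,y,z",x.round(4),(h@jy).round(4),z.round(4),"r",np.hypot(x,z).round(4),"q",(np.arctan2(z,-x)+.35).round(3),"gap",s["finger_gap"],s["wrist_force"].round(1),s["joint_pos"].round(2))
E
python3 cq.py
```

```text
17.6167 handle x,y,z -0.0218 -0.165 0.0259 r 0.0338 q 1.22 gap 0.018236787102385195 [ 21.7 -38.1 -84.7] [-0.39  0.19 -0.57  0.81 -0.02 -0.34]
```

Force is high: the handle is on its circle but further on than I assumed (the displacement chord implies a start near q≈0.43). I relax towards the actual pose first.

Emit:
{"method": "send_rows", "body": {
  "series": [0,-0.5,0.3,0,0,0,0,0,-0.95,0.6,0,0,0,0,0,-0.95,0.6,0,0,0,0]
}}

```text
clock: 17.87
tcp_pos: [0.4299, -0.0983, 0.0598]
orientation: [0.0, 0.022, 1.0, 0.0]
wrist_force: [6.2, -4.5, -18.1]
finger_gap: 0.0175
```

```bash
python3 cq.py; python3 - <<'E'
from h import *
s,p,M=state();print(p,M.round(3))
E
```

```text
17.8667 handle x,y,z -0.0198 -0.1654 0.0243 r 0.0313 q 1.238 gap 0.017464370246256085 [  6.2  -4.5 -18.1] [-0.41  0.19 -0.57  0.81  0.   -0.36]
[ 0.429874   -0.09829913  0.05981622] [[-0.999  0.044  0.001]
 [ 0.044  0.999  0.001]
 [-0.     0.001 -1.   ]]
```

Emit:
{"method": "send_rows", "body": {
  "series": [0,0,0,0,0,0,0.5,0,0,0,0,0,0,0.5,0,0,0,0,0,0,0.5,0,0,-0.8,0,0,0,0.5,0,0,-1.5,0,0,0,0.5,0,0,-1.5,0,0,0,0.2,0,0,-1.5,0,0,0,0,0,0,-1.5,0,0,0,0,0,0,-1.5,0,0,0,0,0,0,-1.5,0,0,0,0],
  "newtons": 50
}}

```text
clock: 18.7
tcp_pos: [0.4299, -0.0975, 0.076]
orientation: [0.001, 0.021, 1.0, 0.0]
wrist_force: [-0.1, -0.1, 6.6]
finger_gap: 0.0185
```

```bash
python3 cq.py; python3 - <<'E'
from h import *
c=cam("wrist");read_camera("wrist")
for l in ("crank_grip","jaw","lid"):
  for d in silhouettes("wrist",l)[:1]:
    print(l,d["p"],d["box"],np.argwhere(d["pixels"]).mean(0)[::-1])
jx=np.array([np.cos(-1.614),np.sin(-1.614),0]);jy=np.array([-jx[1],jx[0],0]);J=np.array([.5943,-.1252,0])
for q in (1.2,1.46,1.7): 
    print(q,"handle",proj(c,[J+jx*-.045*np.cos(q-.35)+jy*-.17+np.array([0,0,.055+.045*np.sin(q-.35)])]),"jaw front top",proj(c,[J+jy*(-.06+.0055*q)+[0,0,.085]]))
P=lambda q:np.array([.045*np.cos(q-.35),-.045*np.sin(q-.35)])*100
for q in np.arange(1.46,3.9,.1): print(q.round(2),(P(q)-P(1.46)).round(2),end=";")
E
```

```text
18.7 handle x,y,z -0.0206 -0.1655 0.0405 r 0.0454 q 1.45 gap 0.018538196343320226 [-0.1 -0.1  6.6] [-0.41  0.17 -0.55  0.85  0.   -0.36]
crank_grip 0.71 [289.1, 256.7, 59.5, 166.7] [317.21579483 335.16789063]
1.2 handle [[341.18375672 320.28814451]] jaw front top [[271.96225308 538.21445719]]
1.46 handle [[314.45403935 329.96142978]] jaw front top [[272.07150471 540.41198616]]
1.7 handle [[284.56283847 335.70677374]] jaw front top [[272.17189064 542.4311871 ]]
1.46 [0. 0.];1.56 [-0.41 -0.18];1.66 [-0.84 -0.32];1.76 [-1.28 -0.41];1.86 [-1.73 -0.46];1.96 [-2.18 -0.47];2.06 [-2.63 -0.43];2.16 [-3.07 -0.34];2.26 [-3.5  -0.21];2.36 [-3.91 -0.04];2.46 [-4.31  0.17];2.56 [-4.69  0.42];2.66 [-5.03  0.71];2.76 [-5.35  1.02];2.86 [-5.63  1.37];2.96 [-5.88  1.75];3.06 [-6.09  2.15];3.16 [-6.26  2.57];3.26 [-6.38  3.  ];3.36 [-6.46  3.44];3.46 [-6.5   3.89];3.56 [-6.49  4.34];3.66 [-6.44  4.78];3.76 [-6.34  5.22];3.86 [-6.2   5.65];
```

Consistent now: r = 45.4 mm and q ≈ 1.45, by geometry and by image (317,335 against 314,330). Continuing the turn in short checked pieces.

Emit:
{"method": "send_rows", "body": {
  "series": [0,-0.41,-0.18,0,0,0,0,0,-0.84,-0.32,0,0,0,0,0,-1.28,-0.41,0,0,0,0,0,-1.73,-0.46,0,0,0,0,0,-2.18,-0.47,0,0,0,0]
}}

```text
clock: 19.32
tcp_pos: [0.4289, -0.1173, 0.0806]
orientation: [0.001, 0.021, 1.0, 0.003]
wrist_force: [0.7, 8.0, 10.1]
finger_gap: 0.0189
```

```bash
python3 cq.py
```

```text
19.3167 handle x,y,z -0.0007 -0.1656 0.0451 r 0.0451 q 1.905 gap 0.018911061179671625 [ 0.7  8.  10.1] [-0.45  0.17 -0.53  0.87  0.01 -0.41]
```

Emit:
{"method": "send_rows", "body": {
  "series": [0,-0.45,0.04,0,0,0,0,0,-0.89,0.13,0,0,0,0,0,-1.32,0.26,0,0,0,0,0,-1.73,0.43,0,0,0,0,0,-2.13,0.64,0,0,0,0,0,-2.51,0.89,0,0,0,0]
}}

```text
clock: 19.82
tcp_pos: [0.4278, -0.1443, 0.0719]
orientation: [0.001, 0.021, 1.0, 0.0]
wrist_force: [-0.5, 1.4, 9.5]
finger_gap: 0.0183
```

Emit:
{"method": "send_rows", "body": {
  "series": [0,-0.34,0.29,0,0,0,0,0,-0.66,0.6,0,0,0,0,0,-0.94,0.95,0,0,0,0]
}}

```text
clock: 20.07
tcp_pos: [0.4274, -0.154, 0.0622]
orientation: [0.001, 0.021, 1.0, 0.0]
wrist_force: [-0.6, 1.1, 7.5]
finger_gap: 0.0183
```

```bash
python3 cq.py
```

```text
20.0667 handle x,y,z 0.036 -0.1655 0.0267 r 0.0448 q 2.854 gap 0.01830631588997351 [-0.6  1.1  7.5] [-0.52  0.21 -0.54  0.82  0.   -0.48]
```

Emit:
{"method": "send_rows", "body": {
  "series": [0,-0.25,0.38,0,0,0,0,0,-0.46,0.78,0,0,0,0,0,-0.63,1.2,0,0,0,0],
  "newtons": 80
}}

```text
clock: 20.32
tcp_pos: [0.4271, -0.1603, 0.0499]
orientation: [0.001, 0.021, 1.0, 0.0]
wrist_force: [-0.8, 0.7, 6.7]
finger_gap: 0.0175
```

Emit:
{"method": "send_rows", "body": {
  "series": [0,-0.12,0.43,0,0,0,0,0,-0.12,0.43,0,0,0,0]
}}

```text
clock: 20.48
tcp_pos: [0.427, -0.1616, 0.0451]
orientation: [0.0, 0.022, 1.0, 0.0]
wrist_force: [1.4, -2.4, 1.0]
finger_gap: 0.0173
```

```bash
python3 cq.py
```

```text
20.4833 handle x,y,z 0.0436 -0.1655 0.0096 r 0.0447 q 3.275 gap 0.017315391623182422 [ 1.4 -2.4  1. ] [-0.54  0.24 -0.55  0.78  0.   -0.5 ]
```

Emit:
{"method": "send_rows", "body": {
  "series": [0,-0.08,0.44,0,0,0,0,0,-0.08,0.44,0,0,0,0]
}}

```text
clock: 20.65
tcp_pos: [0.427, -0.1623, 0.0413]
orientation: [0.001, 0.021, 1.0, 0.0]
wrist_force: [-1.1, -0.5, 8.9]
finger_gap: 0.0178
```

Emit:
{"method": "send_rows", "body": {
  "series": [0,-0.03,0.3,0,0,0,0,0,-0.03,0.3,0,0,0,0]
}}

```text
clock: 20.82
tcp_pos: [0.4272, -0.1625, 0.0391]
orientation: [0.001, 0.021, 1.0, 0.0]
wrist_force: [-2.7, 0.6, 15.6]
finger_gap: 0.0178
```

```bash
python3 cq.py
```

```text
20.8167 handle x,y,z 0.0445 -0.1654 0.0036 r 0.0447 q 3.41 gap 0.017769238419826583 [-2.7  0.6 15.6] [-0.54  0.24 -0.56  0.76  0.   -0.5 ]
```

Force is rising (15.6 N), so the jaw has met the lid. I'll tighten a bit more.

Emit:
{"method": "send_rows", "body": {
  "series": [0,0,0.3,0,0,0,0,0,0,0.3,0,0,0,0]
}}

```text
clock: 20.98
tcp_pos: [0.4272, -0.1627, 0.0368]
orientation: [0.001, 0.021, 1.0, -0.0]
wrist_force: [-4.7, 0.5, 21.8]
finger_gap: 0.0179
```

Emit:
{"method": "send_rows", "body": {
  "series": [0,0,0.2,0,0,0,0,0,0,0.2,0,0,0,0]
}}

```text
clock: 21.15
tcp_pos: [0.4273, -0.1627, 0.0354]
orientation: [0.001, 0.021, 1.0, -0.0]
wrist_force: [-6.4, 1.6, 26.7]
finger_gap: 0.0174
```

```bash
python3 cq.py
```

```text
21.15 handle x,y,z 0.0447 -0.1653 -0.0001 r 0.0447 q -2.789 gap 0.017414096481162503 [-6.4  1.6 26.7] [-0.54  0.25 -0.57  0.75  0.   -0.5 ]
```

Emit:
{"method": "send_rows", "body": {
  "series": [0,0,0,0,0,0,0.3,0,0,0,0,0,0,0.5,0,0,0,0,0,0,0.5,0,0,0,0,0,0,0.5,0,0,-2,0,0,0,0.5,0,0,-5,0,0,0,0.5,0,0,-9,0,0,0,0.5,0,0,-13,0,0,0,0.5,0,0,-17,0,0,0,0.5,0,0,-20,0,0,0,0.5]
}}

```text
clock: 21.98
tcp_pos: [0.4265, -0.1623, 0.2354]
orientation: [0.0, 0.021, 1.0, 0.0]
wrist_force: [0.7, 0.8, -0.1]
finger_gap: 0.0428
```

Emit:
{"method": "send_rows", "body": {
  "series": [0,0,0,0,0,0,0.5,0,0,0,0,0,0,0.5]
}}

```text
clock: 22.15
tcp_pos: [0.4274, -0.1628, 0.2341]
orientation: [0.001, 0.021, 1.0, -0.0]
wrist_force: [0.3, 0.4, 0.1]
finger_gap: 0.0427
```

```bash
python3 - <<'E'
from h import *
s,p,M=state();print(s["clock"],p.round(4),s["wrist_force"].round(1))
c=cam("wrist");a=read_camera("wrist")
jx=np.array([np.cos(-1.614),np.sin(-1.614),0]);jy=np.array([-jx[1],jx[0],0]);J=np.array([.5943,-.1252,0])
for l in ("crank_grip","jaw","lid"):
  for d in silhouettes("wrist",l)[:1]: print(l,d["p"],d["box"],np.argwhere(d["pixels"]).mean(0)[::-1])
for q in (3.2,3.35,3.5): print(q,"handle",proj(c,[J+jx*-.045*np.cos(q-.35)+jy*-.17+np.array([0,0,.055+.045*np.sin(q-.35)])]).round(1))
for pts,n in (([[-.05,-.042,.085],[.05,-.042,.085]],"jaw"),([[-.055,-.042,.09],[.055,-.042,.09],[.055,.042,.09],[-.055,.042,.09]],"lid top")):
    print(n,proj(c,[J+jx*x+jy*y+[0,0,z] for x,y,z in pts]).round(0).tolist())
b=read_camera("scene")
w=a[150:420,190:470];w=cv2.resize(w,(420,405));z=cv2.resize(b[195:295,205:345],(378,270),interpolation=cv2.INTER_CUBIC)
o=np.zeros((405,798,3),np.uint8);o[:,:420]=w;o[:270,420:]=z;cv2.imwrite("pics/fin.png",o)
E
```

```text
22.15 [ 0.4274 -0.1628  0.2341] [0.3 0.4 0.1]
crank_grip 0.56 [306.1, 169.4, 26.7, 72.2] [318.60956618 201.62791991]
jaw 0.92 [313.9, 281.7, 118.5, 73.4] [352.7655694  331.22775801]
lid 0.83 [597.2, 173.5, 42.8, 31.7] [621.78723404 189.31578947]
3.2 handle [[318.8 200.5]]
3.35 handle [[316.9 198.5]]
3.5 handle [[316.3 196.5]]
jaw [[430.0, 354.0], [310.0, 354.0]]
lid top [[438.0, 358.0], [304.0, 358.0], [305.0, 438.0], [429.0, 438.0]]
```

View pics/fin.png

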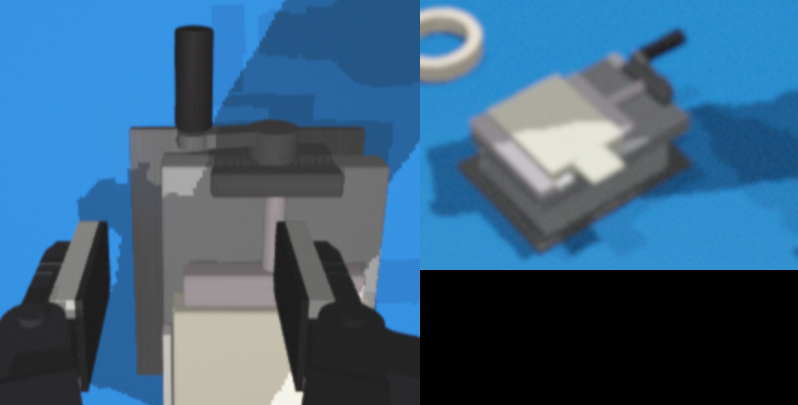

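The final picture shows the jaw's edge against the lid (row ≈353, predicted 354 for jaw y=-42 mm). The lid is flat against the fixed jaw with its tab over the lugs, and the handle has been let go.

```bash
python3 -c "
from workcell import *
print(hand_in())"
```

```text
the job is handed in; nothing more can be done
None
```

The white lid is in the jig nest with its outer face up and its tab over the low lip. It is clamped by the crank, and I handed the job in at about 22 s.

**Placing the lid:** I took it from the rack by its tab, after one regrasp turned by 180° to stay inside joint 6's range. It touched down at exactly the height for lying flat (TCP z = 0.087 m).

**Clamping:** I turned the crank clockwise to about q = 3.4–3.5, until the handle pushed back with about 27 N, then let go and backed off. I judged "firmly" from that force; nothing measured the jaw pressure directly.

**Last checks:**
- The jaw edge showed at pixel row 353, against 354 predicted for a clamped lid.
- In the scene camera the lid lay flat against the fixed jaw with its tab over the lugs.
- The wrist force was about zero after letting go.

**What disagreed:**
- I first guessed the crank's start angle as 0.15, but it was about 0.43. The first part of the turn therefore pushed the wrist force to about 95 N, below the 120 N limit. I relaxed, regripped the handle and continued at under about 13 N until the jaw met the lid.
- The handle's position in the last picture fitted q ≈ 3.2–3.35, a little less than the angle worked out from the arm. The two are within the measurement error.
- I did not measure the bowl, bottle, scraper or tape again. The arm did not come near them.

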